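# Make up an ink kit and a colour kit in the painting studio

### The arm

A 6-joint arm with a two-finger parallel gripper is mounted at the origin on the work surface. World frame = base frame: x ahead of the robot, y to its left, z up, the work surface at z = 0. Lengths are in m, angles in degrees, forces in N, time in s.
With the tool pointing down it reaches from about 0.35 to 0.875 m from the base axis. Payload 4.2 kg.
Tool frame: the origin (TCP) lies between the finger pads; the fingertips stand 14 mm ahead of it and the grasp point (between the pads) lies 5 mm behind it; z points along the fingers, y is the line along which they close (so a half turn about z gives the same grasp; the last joint's range is limited). The gripper opens to 87 mm and grips with 3 to 60 N. Pads are 19 mm wide; open, the fingers measure 117 mm over their backs; the gripper's body (75 mm by 190 mm) begins 51 mm behind the grasp point.
Start: joints at [-50.329, 22.042, 0.453, 0, -68.411, -14.817], TCP at [0.263, -0.567, 0.237] pointing down, gripper open.
Joint ranges: [-179.83, 179.83], [-69.29, 118.12], [-61.27, 80.66], [-181.25, 117.63], [-171.15, -9.14], [-177.46, 177.46]. Speed limits (degrees/s): [159.86, 159.86, 180, 180, 180, 180].

### API

Orientations are given as a 3x3 rotation matrix whose columns are the frame's x, y, z axes.
In Python, from station import * gives the robot as it stands. The module is installed in compiled form; this text tells all that it offers.
- The arm moves only by the tool play_rows, never from a script. Its argument "steps" is a list of rows, each an object of numbers: "ax", "ay", "az": the turn, a rotation vector about the tool's x, y, z in degrees; "dx", "dy", "dz": the shift along the tool's x, y, z in mm; "claw": the finger opening in mm, from 0 to 87. A call has 1 to 20 rows; each row shifts and turns the commanded pose from where the row before left it, along the tool's axes as they then stand; what a row does not reach is not made up. A row lasts 1/10 s, in which the tool goes at most 50 mm and 8.59 degrees, less where a joint would pass 70% of its speed; a pose out of reach is approached as far as the arm can. A call with a gripper value outside its range is refused whole. The fingers move at their own pace and stop on an object; the grip force is fixed at half the most. Time passes only in rows, so rows that do not move let the fingers close. It gives the time, the measured TCP pose, the force, the opening and the grip force at its end, in the units of the state.
- sense(): the state, without advancing time (a new reading comes with each control period).
- capture(name): name is "side" or "top"; returns a dict with "frame" (420x560x3 uint8, blue, green, red), "range_z" (420x560 float32, m along the optical axis (not along the pixel's ray), 0 where there is no reading), "fx", "fy", "cx", "cy" (pixels), "xyz" and "rotation" of the camera in the world. Camera axes: x right, y down, z forward; pixel columns grow to the right and rows downward; lengths in m; the calibration is good to about 2 mm. A picture is of the moment at which its call begins.
- finish_job(): hands the job in; it is judged then, once.
The state is a dict: "time_s": time; "joints": joint angles; "joint_velocities": joint speeds; "effort": joint torques, N m; "tcp_pos": TCP position; "ee_rot": TCP orientation; "wrist_force": force on the tool from outside, world axes, zero at the start; "moment": the same for the moment, N m; "gripper_width": opening from 0.0 (shut) to 1.0 (fully open); "gripper_force": force on a finger pad.
Only numpy, scipy, OpenCV 4.12 (cv2) and the standard library are available. Lean on these libraries where they do the work, as an engineer would, in place of code of your own. Each camera call takes 0.05 s, during which the arm holds its last target. There are 200 camera calls.

### The job

Make up the two kits for the painting class. The black tray gets the ink-stick box, laid flat in its long compartment, and the stone seal and the red jar, one in each square compartment; the pale wooden tray gets the blue jar and the yellow jar, one in each compartment. Set everything down upright and gently, never dropping it, flat on the tray floors, and leave the green jar, the white jar and the orange paint dish standing where they are.

Things in the scene. Friction and masses are not known exactly. Their poses are not given: they have to be found in the camera images.
- blue_jar: dark blue pigment jar: upright glass jar, 44 mm across and 60 mm tall, dark blue powder seen through the glass; lid white and ribbed, same width as the glass, from 45 mm up, with a round dark blue swatch on top; about 130 g. Origin at the centre of its underside, z up.
- yellow_jar: yellow pigment jar: upright glass jar, 44 mm across and 60 mm tall, yellow powder seen through the glass; lid white and ribbed, same width as the glass, from 45 mm up, with a round yellow swatch on top; about 130 g. Origin at the centre of its underside, z up.
- red_jar: red pigment jar: upright glass jar, 44 mm across and 60 mm tall, red powder seen through the glass; lid white and ribbed, same width as the glass, from 45 mm up, with a round red swatch on top; about 130 g. Origin at the centre of its underside, z up.
- seal: stone seal: tan-brown square stone, 32 x 32 mm, standing upright, sides flat to 50 mm, a low round knob on top to 65 mm; a paler vein on two sides; about 150 g. Origin at the centre of its underside, x and y square to its sides, z up.
- ink_box: ink-stick box: closed box of pale wood lying flat, 112 mm long (its x) x 40 mm wide (its y) x 34 mm high, a dark blue paper band with a gold edge round it near one end; about 110 g, the lid does not come off. Origin at the centre of its underside, z up.
- black_tray: black lacquered tray with red edges, loose, 450 g, 152 (x) x 146 (y) mm, 14 mm high; floor 5 mm, walls and dividers 6 mm thick. Inside: one long compartment, centre x = +35, y = 0 mm, 70 (x) x 134 (y) mm; two square ones, centres x = -38, y = +35 and -35 mm, 64 x 64 mm. Origin at the centre of its underside, z up; things stand on the floor 5 mm above it.
- wood_tray: pale wooden tray, loose, 300 g, 76 (x) x 146 (y) mm, 14 mm high; floor 5 mm, walls and divider 6 mm thick. Two square compartments, centres x = 0, y = +35 and -35 mm, 64 x 64 mm inside. Origin at the centre of its underside, z up; things stand on the floor 5 mm above it.
- green_jar: green pigment jar: upright glass jar, 44 mm across and 60 mm tall, green powder seen through the glass; lid white and ribbed, same width as the glass, from 45 mm up, with a round green swatch on top; about 130 g. Origin at the centre of its underside, z up. Stays where it is.
- white_jar: white pigment jar: upright glass jar, 44 mm across and 60 mm tall, white powder seen through the glass; lid white and ribbed, same width as the glass, from 45 mm up, with a round white swatch on top; about 130 g. Origin at the centre of its underside, z up. Stays where it is.
- paint_dish: white porcelain paint dish, 64 mm across the rim, 20 mm high, with a cake of dried orange paint; about 90 g. Origin at the centre of its underside. Stays where it is.
Things that resemble listed ones, but are neither listed nor needed, are in the scene too. There is more than one size of the ink_box; the job needs the larger.

How it is judged (in metres and radians):
At the end, for the whole second after the job is handed in: Each thing on the floor of its compartment (underside within 4 mm, tilt under 0.12 rad, within the walls; ink box within 16 mm of the long one's centre), seal and red jar, blue and yellow jar either way round; released and at rest; green and white jars and dish within 20 mm of their starts (x of ink_box in the frame of black_tray between 0.019 and 0.051 m and y of ink_box in the frame of black_tray between -0.016 and 0.016 m and z of ink_box in the frame of black_tray between 0.001 and 0.009 m and angle between each of ink_box, seal, red_jar, blue_jar, yellow_jar's own z axis and vertical below 0.12 rad and linear speed of each of ink_box, seal, red_jar, blue_jar, yellow_jar below 0.02 m/s and angular speed of each of ink_box, seal, red_jar, blue_jar, yellow_jar below 0.3 rad/s and contact force between each of ink_box, seal, red_jar, blue_jar, yellow_jar and the fingers below 0.05 N and x of seal in the frame of black_tray between -0.058 and -0.018 m and y of seal in the frame of black_tray between -0.056 and 0.056 m and z of seal in the frame of black_tray between 0.001 and 0.009 m and x of red_jar in the frame of black_tray between -0.052 and -0.024 m and y of red_jar in the frame of black_tray between -0.049 and 0.049 m and z of red_jar in the frame of black_tray between 0.001 and 0.009 m and x of blue_jar in the frame of wood_tray between -0.014 and 0.014 m and y of blue_jar in the frame of wood_tray between -0.049 and 0.049 m and z of blue_jar in the frame of wood_tray between 0.001 and 0.009 m and x of yellow_jar in the frame of wood_tray between -0.014 and 0.014 m and y of yellow_jar in the frame of wood_tray between -0.049 and 0.049 m and z of yellow_jar in the frame of wood_tray between 0.001 and 0.009 m and distance of each of green_jar, white_jar, paint_dish from where it was at the start of the episode below 0.02 m); the robot touches nothing.
It fails at once if the green jar is moved more than 20 mm or tipped (distance of green_jar from where it was at the start of the episode above 0.02 m or angle between green_jar's own z axis and vertical above 0.35 rad).
It fails at once if the white jar is moved more than 20 mm or tipped (distance of white_jar from where it was at the start of the episode above 0.02 m or angle between white_jar's own z axis and vertical above 0.35 rad).
It fails at once if the paint dish is moved more than 20 mm or tipped (distance of paint_dish from where it was at the start of the episode above 0.02 m or angle between paint_dish's own z axis and vertical above 0.35 rad).
It fails at once if a thing is dropped or thrown (faster than 0.6 m/s untouched by the fingers) ((linear speed of ink_box above 0.6 m/s and contact force between ink_box and the fingers below 0.05 N) or (linear speed of seal above 0.6 m/s and contact force between seal and the fingers below 0.05 N) or (linear speed of red_jar above 0.6 m/s and contact force between red_jar and the fingers below 0.05 N) or (linear speed of blue_jar above 0.6 m/s and contact force between blue_jar and the fingers below 0.05 N) or (linear speed of yellow_jar above 0.6 m/s and contact force between yellow_jar and the fingers below 0.05 N)).
It also fails if it takes over 109 s, if anything falls off the work surface, if the arm or the gripper's body presses on something with over 40 N, if the wrist force passes 120 N, or if a joint passes its speed limit or range.

## Working session

There is one attempt and no reset: what is moved stays moved. The work goes in short steps, Python scripts to look and compute and a tool call to move; the robot and the scene stay as the last step left them, time stands still between calls to the robot, and variables do not carry over. Pictures are saved under pics/ and viewed, at most 14 in all, crops included, and the job is handed in when it is done.

Besides the shell and the picture viewer there is one more tool, called after "Emit:" by a JSON object that holds its "method" and its "body". play_rows: Moves the arm, as the interface text tells. Its arguments: {"type":"object","properties":{"steps":{"type":"array"}},"required":["steps"]}

```bash
mkdir -p pics; cat > h.py <<'E'
from station import *
import numpy as np, cv2
def cloud(c):
    z=c["range_z"]; v,u=np.indices(z.shape)
    p=np.stack([(u-c["cx"])/c["fx"]*z,(v-c["cy"])/c["fy"]*z,z],-1)
    P=p@np.array(c["rotation"]).T+np.array(c["xyz"]); P[z<=0]=np.nan
    return P
E
python3 - <<'E'
from h import *
import pickle
for n in("top","side"):
    c=capture(n); pickle.dump(c,open(n+".pkl","wb")); cv2.imwrite(f"pics/{n}0.png",c["frame"]); print(n,c["xyz"],np.round(c["rotation"],3).tolist(),c["fx"],c["cx"],c["cy"])
s=sense(); print(s["time_s"],s["tcp_pos"],np.round(s["ee_rot"],4).tolist(),s["wrist_force"],s["gripper_width"])
E
```

```text
top [0.38144115 0.01347574 1.0221756 ] [[-0.01, -0.992, 0.125], [-1.0, 0.008, -0.013], [0.012, -0.125, -0.992]] 493.77551006962756 286.9633957831276 211.17720319814438
side [0.30785986 0.56782129 0.78528339] [[-0.922, -0.309, 0.231], [-0.386, 0.717, -0.581], [0.014, -0.625, -0.781]] 475.90548229858035 287.4969690252238 204.5279128129491
0.1 [ 0.26251165 -0.56664826  0.23557364] [[-0.9075, -0.4202, -0.0009], [-0.4202, 0.9074, 0.0017], [0.0001, 0.0019, -1.0]] [0.32183459 0.24689134 0.97028542] 0.9985901724770314
```

View pics/top0.png

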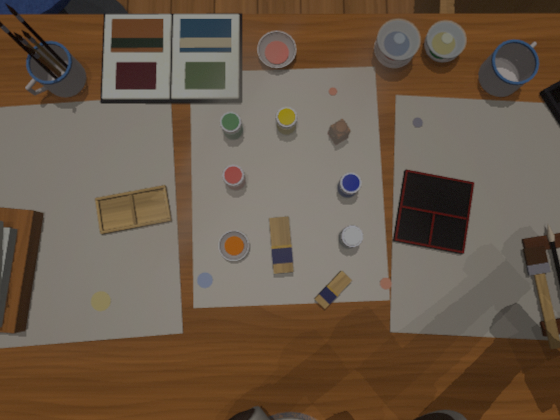

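View pics/side0.png

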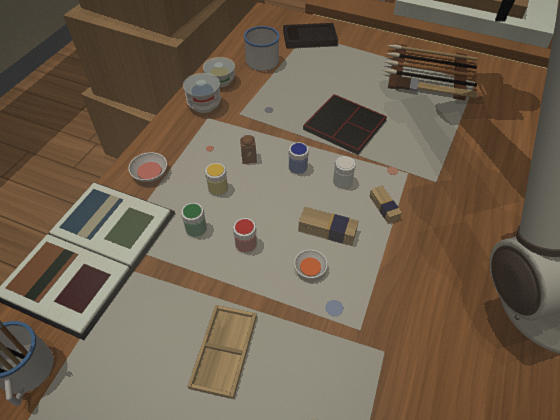

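The top view shows the jars: green (231,123), yellow (287,118), red (233,176), blue (350,184) and white (351,237). The seal is at (339,131) and the dish at (234,245). The wood tray is at (134,210) and the black tray at (433,211), with its long compartment on the +x side. There are two ink boxes, at (281,245) and (333,290). The first is larger and matches in the side view at (328,225), so I'll confirm it by measured length and a crop.

```bash
cat > m.py <<'E'
from h import *
from scipy import ndimage
def blobs(P,zlo,zhi,amin=60):
    m=(P[...,2]>zlo)&(P[...,2]<zhi)&(P[...,0]>.25)&(P[...,0]<.8)&(abs(P[...,1])<.5)
    l,n=ndimage.label(m)
    for i in range(1,n+1):
        q=P[l==i]
        if len(q)<amin: continue
        v,u=np.nonzero(l==i); r=cv2.minAreaRect((q[:,:2]*1000).astype(np.float32))
        c=np.array(r[0]); a=r[2]; w,h=r[1]
        print(f"px({u.mean():.0f},{v.mean():.0f}) rect c=({c[0]:.1f},{c[1]:.1f}) size=({w:.1f},{h:.1f}) ang={a:.1f} mean=({q[:,0].mean()*1e3:.1f},{q[:,1].mean()*1e3:.1f}) ztop98={np.percentile(q[:,2],98)*1e3:.1f} zmed={np.median(q[:,2])*1e3:.1f}")
E
python3 - <<'E'
from m import *
import pickle
for n in("top","side"):
    c=pickle.load(open(n+".pkl","rb"));P=cloud(c)
    k=np.linalg.norm(P[...,:2]-[.4,0],axis=-1)<.25
    print(n,"table z",np.nanmedian(P[k&(abs(P[...,2])<.01)][:,2]))
    for lo,hi in((.052,.075),(.026,.045),(.008,.025)):
        print(lo,hi); blobs(P,lo,hi)
f=pickle.load(open("top.pkl","rb"))["frame"][205:315,255:365]
g=pickle.load(open("side.pkl","rb"))["frame"][125:255,280:410]
r=lambda i:cv2.resize(i,(400,400),interpolation=cv2.INTER_CUBIC)
cv2.imwrite("pics/box.png",np.hstack([r(f),r(g)]))
E
```

```text
top table z 0.0015495682897153085
0.052 0.075
px(499,80) rect c=(769.2,-440.4) size=(77.8,23.8) ang=57.6 mean=(768.6,-434.1) ztop98=74.4 zmed=63.0
px(63,81) rect c=(771.7,454.9) size=(23.4,74.7) ang=28.5 mean=(770.7,448.4) ztop98=74.6 zmed=63.5
px(286,117) rect c=(693.9,2.0) size=(42.5,42.5) ang=89.7 mean=(693.0,1.6) ztop98=64.8 zmed=60.7
px(230,122) rect c=(684.4,114.0) size=(41.8,42.4) ang=21.8 mean=(683.5,113.9) ztop98=64.6 zmed=60.9
px(340,128) rect c=(672.2,-107.6) size=(29.0,28.4) ang=31.6 mean=(670.7,-106.8) ztop98=67.3 zmed=62.2
px(232,175) rect c=(575.3,108.2) size=(42.2,41.8) ang=5.7 mean=(575.1,108.1) ztop98=64.7 zmed=61.2
px(350,183) rect c=(557.6,-123.8) size=(42.1,42.0) ang=45.5 mean=(558.0,-123.5) ztop98=64.7 zmed=60.9
px(351,236) rect c=(452.2,-124.3) size=(41.2,42.9) ang=0.2 mean=(452.4,-124.1) ztop98=64.5 zmed=61.0
0.026 0.045
px(494,85) rect c=(769.0,-440.9) size=(78.6,24.5) ang=58.2 mean=(768.3,-434.9) ztop98=44.4 zmed=35.1
px(69,86) rect c=(771.5,455.7) size=(24.3,75.7) ang=27.3 mean=(770.8,448.7) ztop98=44.3 zmed=35.4
px(233,133) rect c=(670.1,110.0) size=(13.0,
[... 3447 characters left out ...]
8
px(113,270) rect c=(772.3,246.5) size=(297.6,55.4) ang=90.0 mean=(772.7,262.0) ztop98=19.8 zmed=16.7
px(196,230) rect c=(676.9,124.2) size=(42.9,19.8) ang=46.4 mean=(676.0,127.8) ztop98=24.7 zmed=15.9
px(326,234) rect c=(439.2,34.6) size=(112.0,10.2) ang=7.8 mean=(438.4,34.2) ztop98=24.4 zmed=17.0
px(246,247) rect c=(570.3,120.7) size=(41.8,16.9) ang=34.3 mean=(569.4,123.7) ztop98=24.7 zmed=16.3
px(311,263) rect c=(441.3,111.0) size=(62.1,61.1) ang=78.5 mean=(441.9,106.6) ztop98=21.5 zmed=11.6
px(222,352) rect c=(516.9,318.7) size=(76.3,147.2) ang=10.7 mean=(515.8,323.9) ztop98=16.1 zmed=13.2
px(42,373) rect c=(768.1,463.9) size=(21.0,70.2) ang=11.9 mean=(763.2,470.5) ztop98=24.3 zmed=16.4
```

View pics/box.png

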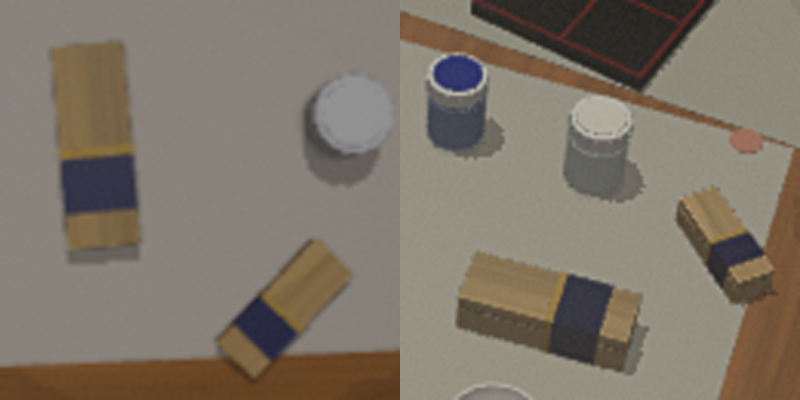

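The crop shows the larger box at (281,245), measured at 111.7 × 40.5 × ~35 mm; the small decoy is at (333,290). Both views agree within 2–3 mm, and the heights match the sizes given. Next I'll get the seal's yaw and the first move.

```bash
cat > go.py <<'E'
from h import *
from scipy.spatial.transform import Rotation as R
import sys
# planner: from measured pose, az first, then shift in tool axes (mm); targets mm/deg of tool-y angle
def seq(*tg):
    s=sense(); p=np.array(s["tcp_pos"])*1e3; M=np.array(s["ee_rot"]); phi=np.degrees(np.arctan2(M[1,1],M[0,1]))
    print("t %.1f p"%s["time_s"],p.round(1),"phi %.1f"%phi,"tilt",(M[:2,2]*57.3).round(2),"w %.1f"%(s["gripper_width"]*87),"F",np.round(s["wrist_force"],1),"j",np.round(s["joints"]))
    for x,y,z,f in tg:
        f=phi if f is None else f
        az=-((f-phi+180)%360-180); a=np.radians(f)
        Y=np.array([np.cos(a),np.sin(a),0]); Z=np.array([0,0,-1.]); X=np.cross(Y,Z)
        d=np.array([x,y,z])-p
        print(f"az {az:.1f} d {X@d:.1f} {Y@d:.1f} {Z@d:.1f}"); p=np.array([x,y,z]);phi=f
if __name__=="__main__": seq(*eval(sys.argv[1]))
E
python3 go.py "[(440,14.7,150,94.7),(440,14.7,26,94.7)]"
python3 - <<'E'
from m import *
import pickle
for n in("top","side"):
    P=cloud(pickle.load(open(n+".pkl","rb")));P=P[(abs(P[...,0]-.673)<.04)&(abs(P[...,1]+.107)<.04)]
    o=.0015 if n=="top" else .0003
    for lo,hi in((.044,.052),(.012,.075)):
        q=P[(P[:,2]-o>lo)&(P[:,2]-o<hi)]; print(n,len(q),cv2.minAreaRect((q[:,:2]*1e3).astype(np.float32)))
E
```

```text
t 0.1 p [ 262.5 -566.6  235.6] phi 114.8 tilt [-0.05  0.1 ] w 86.9 F [0.3 0.2 1. ] j [-50.  22.   0.  -0. -68. -15.]
az 20.1 d -224.5 564.9 85.6
az -0.0 d 0.0 0.0 124.0
top 67 ((671.9577026367188, -107.29031372070312), (32.37774658203125, 32.54999923706055), 31.234453201293945)
top 344 ((671.9390258789062, -107.23719787597656), (32.37635803222656, 32.66755676269531), 31.168956756591797)
side 61 ((674.1611938476562, -104.92002868652344), (32.98801040649414, 32.5959358215332), 26.85818099975586)
side 346 ((674.0222778320312, -105.18787384033203), (31.844675064086914, 34.92180633544922), 31.66820526123047)
```

Emit:
{"method": "play_rows", "body": {"steps": [{"az": 5,"claw": 87},{"az": 5},{"az": 5},{"az": 5.1},{"dx": -14,"dy": 35.3,"dz": 5.3},{"dx": -14,"dy": 35.3,"dz": 5.3},{"dx": -14,"dy": 35.3,"dz": 5.3},{"dx": -14,"dy": 35.3,"dz": 5.3},{"dx": -14,"dy": 35.3,"dz": 5.3},{"dx": -14,"dy": 35.3,"dz": 5.3},{"dx": -14,"dy": 35.3,"dz": 5.3},{"dx": -14,"dy": 35.3,"dz": 5.3},{"dx": -14,"dy": 35.3,"dz": 5.3},{"dx": -14,"dy": 35.3,"dz": 5.3},{"dx": -14,"dy": 35.3,"dz": 5.3},{"dx": -14,"dy": 35.3,"dz": 5.3},{"dx": -14,"dy": 35.3,"dz": 5.3},{"dx": -14,"dy": 35.3,"dz": 5.3},{"dx": -14,"dy": 35.3,"dz": 5.3},{"dx": -14,"dy": 35.3,"dz": 5.3}]}}

```text
invalid input at $.steps[0]: expected keys ax, ay, az, dx, dy, dz, claw
```

```bash
python3 go.py "[(440,14.7,150,94.7),(440,14.7,26,94.7)]"
```

```text
t 0.1 p [ 262.5 -566.6  235.6] phi 114.8 tilt [-0.05  0.1 ] w 86.9 F [0.3 0.2 1. ] j [-50.  22.   0.  -0. -68. -15.]
az 20.1 d -224.5 564.9 85.6
az -0.0 d 0.0 0.0 124.0
```

Emit:
{"method": "play_rows", "body": {"steps": [{"ax": 0,"ay": 0,"az": 6.7,"dx": 0,"dy": 0,"dz": 0,"claw": 87},{"ax": 0,"ay": 0,"az": 6.7,"dx": 0,"dy": 0,"dz": 0,"claw": 87},{"ax": 0,"ay": 0,"az": 6.7,"dx": 0,"dy": 0,"dz": 0,"claw": 87},{"ax": 0,"ay": 0,"az": 0,"dx": -16,"dy": 40.4,"dz": 6.1,"claw": 87},{"ax": 0,"ay": 0,"az": 0,"dx": -16,"dy": 40.4,"dz": 6.1,"claw": 87},{"ax": 0,"ay": 0,"az": 0,"dx": -16,"dy": 40.4,"dz": 6.1,"claw": 87},{"ax": 0,"ay": 0,"az": 0,"dx": -16,"dy": 40.4,"dz": 6.1,"claw": 87},{"ax": 0,"ay": 0,"az": 0,"dx": -16,"dy": 40.4,"dz": 6.1,"claw": 87},{"ax": 0,"ay": 0,"az": 0,"dx": -16,"dy": 40.4,"dz": 6.1,"claw": 87},{"ax": 0,"ay": 0,"az": 0,"dx": -16,"dy": 40.4,"dz": 6.1,"claw": 87},{"ax": 0,"ay": 0,"az": 0,"dx": -16,"dy": 40.4,"dz": 6.1,"claw": 87},{"ax": 0,"ay": 0,"az": 0,"dx": -16,"dy": 40.4,"dz": 6.1,"claw": 87},{"ax": 0,"ay": 0,"az": 0,"dx": -16,"dy": 40.4,"dz": 6.1,"claw": 87},{"ax": 0,"ay": 0,"az": 0,"dx": -16,"dy": 40.4,"dz": 6.1,"claw": 87},{"ax": 0,"ay": 0,"az": 0,"dx": -16,"dy": 40.4,"dz": 6.1,"claw": 87},{"ax": 0,"ay": 0,"az": 0,"dx": -16,"dy": 40.4,"dz": 6.1,"claw": 87},{"ax": 0,"ay": 0,"az": 0,"dx": -16,"dy": 40.4,"dz": 6.1,"claw": 87},{"ax": 0,"ay": 0,"az": 0,"dx": 0,"dy": 0,"dz": 0,"claw": 87},{"ax": 0,"ay": 0,"az": 0,"dx": 0,"dy": 0,"dz": 0,"claw": 87}]}}

```text
time_s: 2.0
tcp_pos: [0.4387, 0.0159, 0.1507]
ee_rot: [[-0.996, -0.085, -0.001], [-0.085, 0.996, -0.0], [0.001, -0.0, -1.0]]
wrist_force: [-0.1, -0.3, -0.6]
gripper_width: 1.0
gripper_force: 0.0
```

```bash
python3 go.py "[(440,14.7,26,94.7)]"
```

```text
t 2.0 p [438.7  15.9 150.7] phi 94.9 tilt [-0.08 -0.03] w 87.0 F [-0.1 -0.3 -0.6] j [  23.    9.  -32.   -0.  -49. -109.]
az 0.2 d -1.2 -1.3 124.7
```

Emit:
{"method": "play_rows", "body": {"steps": [{"ax": 0,"ay": 0,"az": 0.2,"dx": -1.2,"dy": -1.3,"dz": 25,"claw": 70},{"ax": 0,"ay": 0,"az": 0,"dx": 0,"dy": 0,"dz": 30,"claw": 70},{"ax": 0,"ay": 0,"az": 0,"dx": 0,"dy": 0,"dz": 30,"claw": 70},{"ax": 0,"ay": 0,"az": 0,"dx": 0,"dy": 0,"dz": 20,"claw": 70},{"ax": 0,"ay": 0,"az": 0,"dx": 0,"dy": 0,"dz": 12,"claw": 70},{"ax": 0,"ay": 0,"az": 0,"dx": 0,"dy": 0,"dz": 7.7,"claw": 70},{"ax": 0,"ay": 0,"az": 0,"dx": 0,"dy": 0,"dz": 0,"claw": 70},{"ax": 0,"ay": 0,"az": 0,"dx": 0,"dy": 0,"dz": 0,"claw": 20},{"ax": 0,"ay": 0,"az": 0,"dx": 0,"dy": 0,"dz": 0,"claw": 20},{"ax": 0,"ay": 0,"az": 0,"dx": 0,"dy": 0,"dz": 0,"claw": 20},{"ax": 0,"ay": 0,"az": 0,"dx": 0,"dy": 0,"dz": 0,"claw": 20},{"ax": 0,"ay": 0,"az": 0,"dx": 0,"dy": 0,"dz": 0,"claw": 20},{"ax": 0,"ay": 0,"az": 0,"dx": 0,"dy": 0,"dz": 0,"claw": 20}]}}

```text
time_s: 3.3
tcp_pos: [0.4405, 0.0141, 0.0268]
ee_rot: [[-0.997, -0.08, 0.0], [-0.08, 0.997, 0.0], [-0.0, 0.0, -1.0]]
wrist_force: [-1.1, 0.2, 3.5]
gripper_width: 0.457
gripper_force: 30.0
```

```bash
python3 go.py "[(440,14.7,130,None),(542.3,-309,130,168.5),(542.3,-309,31.5,168.5)]"
```

```text
t 3.3 p [440.5  14.1  26.8] phi 94.6 tilt [0.03 0.01] w 39.8 F [-1.1  0.2  3.5] j [  23.   21.  -40.    0.  -29. -109.]
az -0.0 d 0.5 0.7 -103.2
az -73.9 d 296.8 -164.8 0.0
az -0.0 d 0.0 0.0 98.5
```

Emit:
{"method": "play_rows", "body": {"steps": [{"ax": 0,"ay": 0,"az": 0,"dx": 0,"dy": 0,"dz": -15,"claw": 20},{"ax": 0,"ay": 0,"az": 0,"dx": 0,"dy": 0,"dz": -30,"claw": 20},{"ax": 0,"ay": 0,"az": 0,"dx": 0,"dy": 0,"dz": -30,"claw": 20},{"ax": 0,"ay": 0,"az": 0,"dx": 0,"dy": 0,"dz": -28,"claw": 20},{"ax": 0,"ay": 0,"az": -5,"dx": 0,"dy": 0,"dz": 0,"claw": 20},{"ax": 0,"ay": 0,"az": -7,"dx": 0,"dy": 0,"dz": 0,"claw": 20},{"ax": 0,"ay": 0,"az": -7,"dx": 0,"dy": 0,"dz": 0,"claw": 20},{"ax": 0,"ay": 0,"az": -7,"dx": 0,"dy": 0,"dz": 0,"claw": 20},{"ax": 0,"ay": 0,"az": -7,"dx": 0,"dy": 0,"dz": 0,"claw": 20},{"ax": 0,"ay": 0,"az": -7,"dx": 0,"dy": 0,"dz": 0,"claw": 20},{"ax": 0,"ay": 0,"az": -7,"dx": 0,"dy": 0,"dz": 0,"claw": 20},{"ax": 0,"ay": 0,"az": -7,"dx": 0,"dy": 0,"dz": 0,"claw": 20},{"ax": 0,"ay": 0,"az": -7,"dx": 0,"dy": 0,"dz": 0,"claw": 20},{"ax": 0,"ay": 0,"az": -7,"dx": 0,"dy": 0,"dz": 0,"claw": 20},{"ax": 0,"ay": 0,"az": -5.9,"dx": 0,"dy": 0,"dz": 0,"claw": 20}]}}

```text
time_s: 4.8
tcp_pos: [0.4399, 0.0139, 0.1291]
ee_rot: [[-0.196, -0.981, -0.001], [-0.981, 0.196, -0.0], [0.0, 0.001, -1.0]]
wrist_force: [-0.2, 0.1, -0.7]
gripper_width: 0.462
gripper_force: 30.0
```

Emit:
{"method": "play_rows", "body": {"steps": [{"ax": 0,"ay": 0,"az": 0,"dx": 15,"dy": -8.3,"dz": 0,"claw": 20},{"ax": 0,"ay": 0,"az": 0,"dx": 32,"dy": -17.8,"dz": 0,"claw": 20},{"ax": 0,"ay": 0,"az": 0,"dx": 32,"dy": -17.8,"dz": 0,"claw": 20},{"ax": 0,"ay": 0,"az": 0,"dx": 32,"dy": -17.8,"dz": 0,"claw": 20},{"ax": 0,"ay": 0,"az": 0,"dx": 32,"dy": -17.8,"dz": 0,"claw": 20},{"ax": 0,"ay": 0,"az": 0,"dx": 32,"dy": -17.8,"dz": 0,"claw": 20},{"ax": 0,"ay": 0,"az": 0,"dx": 32,"dy": -17.8,"dz": 0,"claw": 20},{"ax": 0,"ay": 0,"az": 0,"dx": 32,"dy": -17.8,"dz": 0,"claw": 20},{"ax": 0,"ay": 0,"az": 0,"dx": 32,"dy": -17.8,"dz": 0,"claw": 20},{"ax": 0,"ay": 0,"az": 0,"dx": 26,"dy": -14.2,"dz": 0,"claw": 20},{"ax": 0,"ay": 0,"az": 0,"dx": 0,"dy": 0,"dz": 0,"claw": 20},{"ax": 0,"ay": 0,"az": 0,"dx": 0,"dy": 0,"dz": 0,"claw": 20}]}}

```text
time_s: 6.0
tcp_pos: [0.5416, -0.3102, 0.1282]
ee_rot: [[-0.202, -0.979, -0.002], [-0.979, 0.202, 0.001], [-0.001, 0.002, -1.0]]
wrist_force: [0.1, 0.5, 0.1]
gripper_width: 0.458
gripper_force: 30.0
```

```bash
python3 go.py "[(542.3,-309,31.5,168.5)]"
python3 - <<'E'
from m import *
P=cloud(capture("top"))
P[...,2]-=.0015
k=(P[...,1]<-.2)&(P[...,1]>-.4)&(P[...,0]>.4)&(P[...,0]<.62);P[~k]=np.nan
blobs(P,.004,.024);blobs(P,.115,.14)
E
```

```text
t 6.0 p [ 541.6 -310.2  128.2] phi 168.4 tilt [-0.12  0.07] w 39.9 F [0.1 0.5 0.1] j [-15.  27.  -8.  -0. -55.   3.]
az -0.1 d -1.3 -0.4 96.7
px(462,241) rect c=(443.4,-358.8) size=(14.2,48.5) ang=84.1 mean=(443.6,-359.4) ztop98=17.8 zmed=12.0
```

Emit:
{"method": "play_rows", "body": {"steps": [{"ax": 0,"ay": 0,"az": 0,"dx": -1.3,"dy": -0.4,"dz": 20,"claw": 20},{"ax": 0,"ay": 0,"az": 0,"dx": 0,"dy": 0,"dz": 30,"claw": 20},{"ax": 0,"ay": 0,"az": 0,"dx": 0,"dy": 0,"dz": 20,"claw": 20},{"ax": 0,"ay": 0,"az": 0,"dx": 0,"dy": 0,"dz": 12,"claw": 20},{"ax": 0,"ay": 0,"az": 0,"dx": 0,"dy": 0,"dz": 7,"claw": 20},{"ax": 0,"ay": 0,"az": 0,"dx": 0,"dy": 0,"dz": 3,"claw": 20},{"ax": 0,"ay": 0,"az": 0,"dx": 0,"dy": 0,"dz": 2.5,"claw": 20},{"ax": 0,"ay": 0,"az": 0,"dx": 0,"dy": 0,"dz": 1.3,"claw": 20},{"ax": 0,"ay": 0,"az": 0,"dx": 0,"dy": 0,"dz": 0,"claw": 20}]}}

```text
time_s: 6.95
tcp_pos: [0.5434, -0.309, 0.0342]
ee_rot: [[-0.2, -0.98, 0.001], [-0.98, 0.2, -0.0], [0.0, -0.001, -1.0]]
wrist_force: [0.1, -0.4, -2.1]
gripper_width: 0.461
gripper_force: 30.0
```

```bash
python3 go.py "[(542.3,-309,31.8,168.5)]"
```

```text
t 7.0 p [ 543.4 -309.    34.2] phi 168.5 tilt [ 0.06 -0.02] w 40.1 F [ 0.1 -0.4 -2.1] j [-15.  34. -13.   0. -44.   3.]
az -0.0 d 0.2 1.1 2.4
```

Emit:
{"method": "play_rows", "body": {"steps": [{"ax": 0,"ay": 0,"az": 0,"dx": 0,"dy": 0,"dz": 1,"claw": 20},{"ax": 0,"ay": 0,"az": 0,"dx": 0,"dy": 0,"dz": 1,"claw": 20},{"ax": 0,"ay": 0,"az": 0,"dx": 0,"dy": 0,"dz": 0.2,"claw": 20},{"ax": 0,"ay": 0,"az": 0,"dx": 0,"dy": 0,"dz": 0,"claw": 20}]}}

```text
time_s: 7.35
tcp_pos: [0.5434, -0.309, 0.0319]
ee_rot: [[-0.2, -0.98, 0.001], [-0.98, 0.2, -0.0], [0.0, -0.001, -1.0]]
wrist_force: [-0.6, 0.4, 1.7]
gripper_width: 0.457
gripper_force: 30.0
```

Emit:
{"method": "play_rows", "body": {"steps": [{"ax": 0,"ay": 0,"az": 0,"dx": 0,"dy": 0,"dz": 0,"claw": 50},{"ax": 0,"ay": 0,"az": 0,"dx": 0,"dy": 0,"dz": 0,"claw": 60},{"ax": 0,"ay": 0,"az": 0,"dx": 0,"dy": 0,"dz": 0,"claw": 60},{"ax": 0,"ay": 0,"az": 0,"dx": 0,"dy": 0,"dz": -10,"claw": 60},{"ax": 0,"ay": 0,"az": 0,"dx": 0,"dy": 0,"dz": -29,"claw": 60},{"ax": 0,"ay": 0,"az": 0,"dx": 0,"dy": 0,"dz": -40,"claw": 60},{"ax": 0,"ay": 0,"az": 0,"dx": 0,"dy": 0,"dz": -40,"claw": 60}]}}

```text
time_s: 8.05
tcp_pos: [0.5429, -0.3089, 0.1522]
ee_rot: [[-0.2, -0.98, -0.001], [-0.98, 0.2, -0.0], [0.0, 0.001, -1.0]]
wrist_force: [0.9, -0.8, 0.3]
gripper_width: 0.687
gripper_force: 0.0
```

```bash
python3 go.py "[(673,-106.3,151,211),(673,-106.3,32,211)]"
```

```text
t 8.1 p [ 542.9 -308.9  152.2] phi 168.5 tilt [-0.04 -0.01] w 59.8 F [ 0.9 -0.8  0.3] j [-15.  26.  -6.   0. -58.   3.]
az -42.5 d -106.6 -215.9 1.2
az 0.0 d 0.0 0.0 119.0
```

Emit:
{"method": "play_rows", "body": {"steps": [{"ax": 0,"ay": 0,"az": -7,"dx": 0,"dy": 0,"dz": 0,"claw": 65},{"ax": 0,"ay": 0,"az": -7,"dx": 0,"dy": 0,"dz": 0,"claw": 65},{"ax": 0,"ay": 0,"az": -7,"dx": 0,"dy": 0,"dz": 0,"claw": 65},{"ax": 0,"ay": 0,"az": -7,"dx": 0,"dy": 0,"dz": 0,"claw": 65},{"ax": 0,"ay": 0,"az": -7,"dx": 0,"dy": 0,"dz": 0,"claw": 65},{"ax": 0,"ay": 0,"az": -7.5,"dx": 0,"dy": 0,"dz": 0,"claw": 65},{"ax": 0,"ay": 0,"az": 0,"dx": -17.8,"dy": -36,"dz": 0,"claw": 65},{"ax": 0,"ay": 0,"az": 0,"dx": -17.8,"dy": -36,"dz": 0,"claw": 65},{"ax": 0,"ay": 0,"az": 0,"dx": -17.8,"dy": -36,"dz": 0,"claw": 65},{"ax": 0,"ay": 0,"az": 0,"dx": -17.8,"dy": -36,"dz": 0,"claw": 65},{"ax": 0,"ay": 0,"az": 0,"dx": -17.8,"dy": -36,"dz": 0,"claw": 65},{"ax": 0,"ay": 0,"az": 0,"dx": -17.8,"dy": -36,"dz": 0,"claw": 65},{"ax": 0,"ay": 0,"az": 0,"dx": 0,"dy": 0,"dz": 0,"claw": 65},{"ax": 0,"ay": 0,"az": 0,"dx": 0,"dy": 0,"dz": 0,"claw": 65}]}}

```text
time_s: 9.45
tcp_pos: [0.6736, -0.1052, 0.1507]
ee_rot: [[0.516, -0.857, -0.0], [-0.857, -0.516, -0.0], [-0.0, 0.0, -1.0]]
wrist_force: [0.5, -0.6, -0.4]
gripper_width: 0.745
gripper_force: 0.0
```

```bash
python3 go.py "[(673,-106.3,28,211)]"
```

```text
t 9.4 p [ 673.6 -105.2  150.7] phi -148.9 tilt [-0.01 -0.  ] w 64.8 F [ 0.5 -0.6 -0.4] j [  5.  31.   3.   0. -62.  26.]
az 0.1 d 0.6 1.1 122.7
```

Emit:
{"method": "play_rows", "body": {"steps": [{"ax": 0,"ay": 0,"az": 0,"dx": 0.6,"dy": 0.8,"dz": 30,"claw": 65},{"ax": 0,"ay": 0,"az": 0,"dx": 0,"dy": 0,"dz": 30,"claw": 65},{"ax": 0,"ay": 0,"az": 0,"dx": 0,"dy": 0,"dz": 30,"claw": 65},{"ax": 0,"ay": 0,"az": 0,"dx": 0,"dy": 0,"dz": 20,"claw": 65},{"ax": 0,"ay": 0,"az": 0,"dx": 0,"dy": 0,"dz": 12.9,"claw": 65},{"ax": 0,"ay": 0,"az": 0,"dx": 0,"dy": 0,"dz": 0,"claw": 65},{"ax": 0,"ay": 0,"az": 0,"dx": 0,"dy": 0,"dz": 0,"claw": 15},{"ax": 0,"ay": 0,"az": 0,"dx": 0,"dy": 0,"dz": 0,"claw": 15},{"ax": 0,"ay": 0,"az": 0,"dx": 0,"dy": 0,"dz": 0,"claw": 15},{"ax": 0,"ay": 0,"az": 0,"dx": 0,"dy": 0,"dz": 0,"claw": 15},{"ax": 0,"ay": 0,"az": 0,"dx": 0,"dy": 0,"dz": 0,"claw": 15},{"ax": 0,"ay": 0,"az": 0,"dx": 0,"dy": 0,"dz": 0,"claw": 15},{"ax": 0,"ay": 0,"az": 0,"dx": 0,"dy": 0,"dz": 0,"claw": 15}]}}

```text
time_s: 10.75
tcp_pos: [0.673, -0.1071, 0.0281]
ee_rot: [[0.515, -0.857, -0.0], [-0.857, -0.515, -0.0], [0.0, 0.0, -1.0]]
wrist_force: [-2.1, 1.0, 2.7]
gripper_width: 0.364
gripper_force: 30.0
```

```bash
python3 go.py "[(673,-106.3,138,211),(463.8,-328.7,138,168.5),(463.8,-328.7,33,168.5)]"
```

```text
t 10.8 p [ 673.  -107.1   28.1] phi -149.0 tilt [-0.   -0.01] w 31.7 F [-2.1  1.   2.7] j [  5.  38.  -4.   0. -48.  26.]
az -0.0 d -0.7 -0.4 -109.9
az 42.5 d 259.6 160.7 0.0
az -0.0 d 0.0 0.0 105.0
```

Emit:
{"method": "play_rows", "body": {"steps": [{"ax": 0,"ay": 0,"az": 0,"dx": 0,"dy": 0,"dz": -15,"claw": 15},{"ax": 0,"ay": 0,"az": 0,"dx": 0,"dy": 0,"dz": -35,"claw": 15},{"ax": 0,"ay": 0,"az": 0,"dx": 0,"dy": 0,"dz": -35,"claw": 15},{"ax": 0,"ay": 0,"az": 0,"dx": 0,"dy": 0,"dz": -25,"claw": 15},{"ax": 0,"ay": 0,"az": 7,"dx": 0,"dy": 0,"dz": 0,"claw": 15},{"ax": 0,"ay": 0,"az": 7,"dx": 0,"dy": 0,"dz": 0,"claw": 15},{"ax": 0,"ay": 0,"az": 7,"dx": 0,"dy": 0,"dz": 0,"claw": 15},{"ax": 0,"ay": 0,"az": 7,"dx": 0,"dy": 0,"dz": 0,"claw": 15},{"ax": 0,"ay": 0,"az": 7,"dx": 0,"dy": 0,"dz": 0,"claw": 15},{"ax": 0,"ay": 0,"az": 7.5,"dx": 0,"dy": 0,"dz": 0,"claw": 15},{"ax": 0,"ay": 0,"az": 0,"dx": 18,"dy": 11,"dz": 0,"claw": 15},{"ax": 0,"ay": 0,"az": 0,"dx": 32,"dy": 20,"dz": 0,"claw": 15},{"ax": 0,"ay": 0,"az": 0,"dx": 32,"dy": 20,"dz": 0,"claw": 15},{"ax": 0,"ay": 0,"az": 0,"dx": 32,"dy": 20,"dz": 0,"claw": 15},{"ax": 0,"ay": 0,"az": 0,"dx": 32,"dy": 20,"dz": 0,"claw": 15},{"ax": 0,"ay": 0,"az": 0,"dx": 32,"dy": 20,"dz": 0,"claw": 15},{"ax": 0,"ay": 0,"az": 0,"dx": 32,"dy": 20,"dz": 0,"claw": 15},{"ax": 0,"ay": 0,"az": 0,"dx": 32,"dy": 20,"dz": 0,"claw": 15},{"ax": 0,"ay": 0,"az": 0,"dx": 17.6,"dy": 9.7,"dz": 0,"claw": 15},{"ax": 0,"ay": 0,"az": 0,"dx": 0,"dy": 0,"dz": 0,"claw": 15}]}}

```text
time_s: 12.75
tcp_pos: [0.4617, -0.3308, 0.138]
ee_rot: [[-0.204, -0.979, -0.0], [-0.979, 0.204, 0.0], [-0.0, 0.0, -1.0]]
wrist_force: [-0.1, 0.7, -1.4]
gripper_width: 0.365
gripper_force: 30.0
```

```bash
python3 go.py "[(463.8,-328.7,33,168.5)]"; python3 - <<'E'
from h import *
c=capture("side"); cv2.imwrite("pics/s1.png",cv2.resize(c["frame"][40:250,190:470],(800,600)))
E
```

```text
t 12.8 p [ 461.7 -330.8  138. ] phi 168.2 tilt [-0.01  0.01] w 31.8 F [-0.1  0.7 -1.4] j [-19.  22. -15.  -0. -53.   8.]
az -0.3 d -2.5 -1.6 105.0
```

View pics/s1.png

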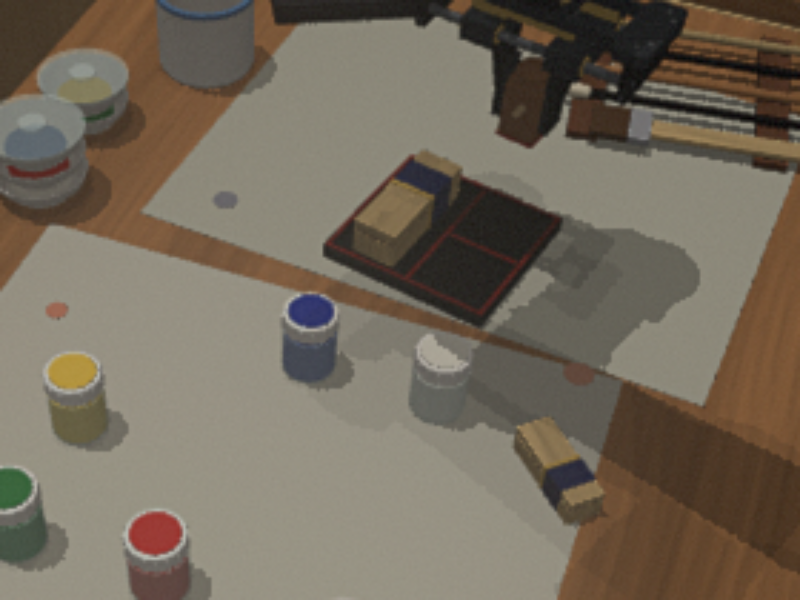

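The ink box lies flat in the long compartment around (408,210), and the upright seal is in the gripper at (525,105). Lowering the seal now.

Emit:
{"method": "play_rows", "body": {"steps": [{"ax": 0,"ay": 0,"az": -0.3,"dx": -2.2,"dy": -1.5,"dz": 20,"claw": 15},{"ax": 0,"ay": 0,"az": 0,"dx": 0,"dy": 0,"dz": 30,"claw": 15},{"ax": 0,"ay": 0,"az": 0,"dx": 0,"dy": 0,"dz": 25,"claw": 15},{"ax": 0,"ay": 0,"az": 0,"dx": 0,"dy": 0,"dz": 15,"claw": 15},{"ax": 0,"ay": 0,"az": 0,"dx": 0,"dy": 0,"dz": 8,"claw": 15},{"ax": 0,"ay": 0,"az": 0,"dx": 0,"dy": 0,"dz": 3,"claw": 15},{"ax": 0,"ay": 0,"az": 0,"dx": 0,"dy": 0,"dz": 2,"claw": 15},{"ax": 0,"ay": 0,"az": 0,"dx": 0,"dy": 0,"dz": 1,"claw": 15},{"ax": 0,"ay": 0,"az": 0,"dx": 0,"dy": 0,"dz": 1,"claw": 15},{"ax": 0,"ay": 0,"az": 0,"dx": 0,"dy": 0,"dz": 0,"claw": 15}]}}

```text
time_s: 13.8
tcp_pos: [0.4659, -0.3275, 0.0331]
ee_rot: [[-0.195, -0.981, 0.001], [-0.981, 0.195, -0.0], [0.0, -0.001, -1.0]]
wrist_force: [0.5, 0.5, -1.1]
gripper_width: 0.366
gripper_force: 30.0
```

Emit:
{"method": "play_rows", "body": {"steps": [{"ax": 0,"ay": 0,"az": 0,"dx": 0,"dy": 0,"dz": 0.4,"claw": 15},{"ax": 0,"ay": 0,"az": 0,"dx": 0,"dy": 0,"dz": 0,"claw": 40},{"ax": 0,"ay": 0,"az": 0,"dx": 0,"dy": 0,"dz": 0,"claw": 52},{"ax": 0,"ay": 0,"az": 0,"dx": 0,"dy": 0,"dz": 0,"claw": 52},{"ax": 0,"ay": 0,"az": 0,"dx": 0,"dy": 0,"dz": -10,"claw": 52},{"ax": 0,"ay": 0,"az": 0,"dx": 0,"dy": 0,"dz": -27.4,"claw": 52},{"ax": 0,"ay": 0,"az": 0,"dx": 0,"dy": 0,"dz": -40,"claw": 60},{"ax": 0,"ay": 0,"az": 0,"dx": 0,"dy": 0,"dz": -40,"claw": 70}]}}

```text
time_s: 14.6
tcp_pos: [0.4652, -0.3274, 0.1512]
ee_rot: [[-0.195, -0.981, -0.001], [-0.981, 0.195, -0.0], [0.0, 0.001, -1.0]]
wrist_force: [1.1, -1.4, 0.2]
gripper_width: 0.703
gripper_force: 0.0
```

```bash
python3 go.py "[(576.3,109.2,150,None)]"
```

```text
t 14.6 p [ 465.2 -327.4  151.2] phi 168.8 tilt [-0.04 -0.  ] w 61.2 F [ 1.1 -1.4  0.2] j [-19.  21. -14.   0. -55.   8.]
az -0.0 d -449.9 -23.8 1.2
```

Emit:
{"method": "play_rows", "body": {"steps": [{"ax": 0,"ay": 0,"az": 0,"dx": -37.5,"dy": -2,"dz": 0,"claw": 70},{"ax": 0,"ay": 0,"az": 0,"dx": -37.5,"dy": -2,"dz": 0,"claw": 70},{"ax": 0,"ay": 0,"az": 0,"dx": -37.5,"dy": -2,"dz": 0,"claw": 70},{"ax": 0,"ay": 0,"az": 0,"dx": -37.5,"dy": -2,"dz": 0,"claw": 70},{"ax": 0,"ay": 0,"az": 0,"dx": -37.5,"dy": -2,"dz": 0,"claw": 70},{"ax": 0,"ay": 0,"az": 0,"dx": -37.5,"dy": -2,"dz": 0,"claw": 70},{"ax": 0,"ay": 0,"az": 0,"dx": -37.5,"dy": -2,"dz": 0,"claw": 70},{"ax": 0,"ay": 0,"az": 0,"dx": -37.5,"dy": -2,"dz": 0,"claw": 70},{"ax": 0,"ay": 0,"az": 0,"dx": -37.5,"dy": -2,"dz": 0,"claw": 70},{"ax": 0,"ay": 0,"az": 0,"dx": -37.5,"dy": -2,"dz": 0,"claw": 70},{"ax": 0,"ay": 0,"az": 0,"dx": -37.5,"dy": -2,"dz": 0,"claw": 70},{"ax": 0,"ay": 0,"az": 0,"dx": -37.5,"dy": -2,"dz": 0,"claw": 70},{"ax": 0,"ay": 0,"az": 0,"dx": 0,"dy": 0,"dz": 0,"claw": 70},{"ax": 0,"ay": 0,"az": 0,"dx": 0,"dy": 0,"dz": 0,"claw": 70}]}}

```text
time_s: 16.0
tcp_pos: [0.5768, 0.11, 0.1499]
ee_rot: [[-0.193, -0.981, 0.0], [-0.981, 0.193, 0.0], [-0.0, -0.0, -1.0]]
wrist_force: [-0.4, -0.6, -0.3]
gripper_width: 0.799
gripper_force: 0.0
```

```bash
python3 go.py "[(576.3,109.2,34,None)]"
```

```text
t 16.0 p [576.8 110.  149.9] phi 168.8 tilt [0. 0.] w 69.5 F [-0.4 -0.6 -0.3] j [ 27.  23. -12.   0. -55. -38.]
az -0.0 d 0.8 0.3 115.9
```

Emit:
{"method": "play_rows", "body": {"steps": [{"ax": 0,"ay": 0,"az": 0,"dx": 0.6,"dy": 0.3,"dz": 30,"claw": 70},{"ax": 0,"ay": 0,"az": 0,"dx": 0,"dy": 0,"dz": 30,"claw": 70},{"ax": 0,"ay": 0,"az": 0,"dx": 0,"dy": 0,"dz": 26,"claw": 70},{"ax": 0,"ay": 0,"az": 0,"dx": 0,"dy": 0,"dz": 18,"claw": 70},{"ax": 0,"ay": 0,"az": 0,"dx": 0,"dy": 0,"dz": 12,"claw": 70},{"ax": 0,"ay": 0,"az": 0,"dx": 0,"dy": 0,"dz": 0,"claw": 70},{"ax": 0,"ay": 0,"az": 0,"dx": 0,"dy": 0,"dz": 0,"claw": 25},{"ax": 0,"ay": 0,"az": 0,"dx": 0,"dy": 0,"dz": 0,"claw": 25},{"ax": 0,"ay": 0,"az": 0,"dx": 0,"dy": 0,"dz": 0,"claw": 25},{"ax": 0,"ay": 0,"az": 0,"dx": 0,"dy": 0,"dz": 0,"claw": 25},{"ax": 0,"ay": 0,"az": 0,"dx": 0,"dy": 0,"dz": 0,"claw": 25},{"ax": 0,"ay": 0,"az": 0,"dx": 0,"dy": 0,"dz": 0,"claw": 25},{"ax": 0,"ay": 0,"az": 0,"dx": 0,"dy": 0,"dz": -15,"claw": 25},{"ax": 0,"ay": 0,"az": 0,"dx": 0,"dy": 0,"dz": -35,"claw": 25},{"ax": 0,"ay": 0,"az": 0,"dx": 0,"dy": 0,"dz": -35,"claw": 25},{"ax": 0,"ay": 0,"az": 0,"dx": 0,"dy": 0,"dz": -31,"claw": 25}]}}

```text
time_s: 17.6
tcp_pos: [0.5763, 0.1087, 0.1507]
ee_rot: [[-0.195, -0.981, -0.0], [-0.981, 0.195, 0.0], [-0.0, 0.0, -1.0]]
wrist_force: [0.2, 0.0, -1.4]
gripper_width: 0.5
gripper_force: 30.0
```

```bash
python3 go.py "[(477.8,-260.1,150,None)]"
```

```text
t 17.6 p [576.3 108.7 150.7] phi 168.8 tilt [-0.  0.] w 43.5 F [ 0.2  0.  -1.4] j [ 26.  23. -12.  -0. -55. -38.]
az -0.0 d 381.0 24.7 0.7
```

Emit:
{"method": "play_rows", "body": {"steps": [{"ax": 0,"ay": 0,"az": 0,"dx": 15,"dy": 1,"dz": 0,"claw": 25},{"ax": 0,"ay": 0,"az": 0,"dx": 37,"dy": 2.4,"dz": 0,"claw": 25},{"ax": 0,"ay": 0,"az": 0,"dx": 37,"dy": 2.4,"dz": 0,"claw": 25},{"ax": 0,"ay": 0,"az": 0,"dx": 37,"dy": 2.4,"dz": 0,"claw": 25},{"ax": 0,"ay": 0,"az": 0,"dx": 37,"dy": 2.4,"dz": 0,"claw": 25},{"ax": 0,"ay": 0,"az": 0,"dx": 37,"dy": 2.4,"dz": 0,"claw": 25},{"ax": 0,"ay": 0,"az": 0,"dx": 37,"dy": 2.4,"dz": 0,"claw": 25},{"ax": 0,"ay": 0,"az": 0,"dx": 37,"dy": 2.4,"dz": 0,"claw": 25},{"ax": 0,"ay": 0,"az": 0,"dx": 37,"dy": 2.4,"dz": 0,"claw": 25},{"ax": 0,"ay": 0,"az": 0,"dx": 37,"dy": 2.4,"dz": 0,"claw": 25},{"ax": 0,"ay": 0,"az": 0,"dx": 33,"dy": 2,"dz": 0,"claw": 25},{"ax": 0,"ay": 0,"az": 0,"dx": 0,"dy": 0,"dz": 0,"claw": 25},{"ax": 0,"ay": 0,"az": 0,"dx": 0,"dy": 0,"dz": 0,"claw": 25}]}}

```text
time_s: 18.9
tcp_pos: [0.4768, -0.2607, 0.1484]
ee_rot: [[-0.197, -0.98, -0.002], [-0.98, 0.197, 0.001], [-0.001, 0.002, -1.0]]
wrist_force: [-0.4, 0.4, -1.0]
gripper_width: 0.5
gripper_force: 30.0
```

```bash
python3 go.py "[(477.8,-260.1,39,None)]"
```

```text
t 18.9 p [ 476.8 -260.7  148.4] phi 168.6 tilt [-0.11  0.05] w 43.5 F [-0.4  0.4 -1. ] j [-12.  19. -18.  -0. -53.   0.]
az -0.0 d -0.7 -0.8 109.4
```

Down 111 by command (150 → 39), with the last millimetres slow.

Emit:
{"method": "play_rows", "body": {"steps": [{"ax": 0,"ay": 0,"az": 0,"dx": -0.7,"dy": -0.8,"dz": 25,"claw": 25},{"ax": 0,"ay": 0,"az": 0,"dx": 0,"dy": 0,"dz": 30,"claw": 25},{"ax": 0,"ay": 0,"az": 0,"dx": 0,"dy": 0,"dz": 25,"claw": 25},{"ax": 0,"ay": 0,"az": 0,"dx": 0,"dy": 0,"dz": 15,"claw": 25},{"ax": 0,"ay": 0,"az": 0,"dx": 0,"dy": 0,"dz": 8,"claw": 25},{"ax": 0,"ay": 0,"az": 0,"dx": 0,"dy": 0,"dz": 4,"claw": 25},{"ax": 0,"ay": 0,"az": 0,"dx": 0,"dy": 0,"dz": 2,"claw": 25},{"ax": 0,"ay": 0,"az": 0,"dx": 0,"dy": 0,"dz": 1,"claw": 25},{"ax": 0,"ay": 0,"az": 0,"dx": 0,"dy": 0,"dz": 1,"claw": 25},{"ax": 0,"ay": 0,"az": 0,"dx": 0,"dy": 0,"dz": 0.2,"claw": 25},{"ax": 0,"ay": 0,"az": 0,"dx": 0,"dy": 0,"dz": 0,"claw": 25}]}}

```text
time_s: 20.0
tcp_pos: [0.4795, -0.2598, 0.0393]
ee_rot: [[-0.195, -0.981, 0.002], [-0.981, 0.195, -0.0], [0.0, -0.002, -1.0]]
wrist_force: [-0.4, 2.3, 3.6]
gripper_width: 0.499
gripper_force: 30.0
```

Emit:
{"method": "play_rows", "body": {"steps": [{"ax": 0,"ay": 0,"az": 0,"dx": 0,"dy": 0,"dz": 0,"claw": 50},{"ax": 0,"ay": 0,"az": 0,"dx": 0,"dy": 0,"dz": 0,"claw": 56},{"ax": 0,"ay": 0,"az": 0,"dx": 0,"dy": 0,"dz": 0,"claw": 56},{"ax": 0,"ay": 0,"az": 0,"dx": 0,"dy": 0,"dz": -10,"claw": 56},{"ax": 0,"ay": 0,"az": 0,"dx": 0,"dy": 0,"dz": -30,"claw": 56},{"ax": 0,"ay": 0,"az": 0,"dx": 0,"dy": 0,"dz": -40,"claw": 60},{"ax": 0,"ay": 0,"az": 0,"dx": 0,"dy": 0,"dz": -31.2,"claw": 70}]}}

```text
time_s: 20.7
tcp_pos: [0.4794, -0.2599, 0.1522]
ee_rot: [[-0.195, -0.981, 0.002], [-0.981, 0.195, -0.001], [0.001, -0.002, -1.0]]
wrist_force: [0.4, 0.2, -0.8]
gripper_width: 0.715
gripper_force: 0.0
```

```bash
python3 go.py "[(559,-124,150,None)]"
```

```text
t 20.7 p [ 479.4 -259.9  152.2] phi 168.8 tilt [ 0.1  -0.06] w 62.2 F [ 0.4  0.2 -0.8] j [-11.  19. -18.   0. -53.   0.]
az -0.0 d -148.8 -51.7 2.2
```

Emit:
{"method": "play_rows", "body": {"steps": [{"ax": 0,"ay": 0,"az": 0,"dx": -37.2,"dy": -12.9,"dz": 0,"claw": 70},{"ax": 0,"ay": 0,"az": 0,"dx": -37.2,"dy": -12.9,"dz": 0,"claw": 70},{"ax": 0,"ay": 0,"az": 0,"dx": -37.2,"dy": -12.9,"dz": 0,"claw": 70},{"ax": 0,"ay": 0,"az": 0,"dx": -37.2,"dy": -12.9,"dz": 0,"claw": 70},{"ax": 0,"ay": 0,"az": 0,"dx": 0,"dy": 0,"dz": 0,"claw": 70},{"ax": 0,"ay": 0,"az": 0,"dx": 0,"dy": 0,"dz": 0,"claw": 70}]}}

```text
time_s: 21.3
tcp_pos: [0.5587, -0.123, 0.1499]
ee_rot: [[-0.193, -0.981, -0.0], [-0.981, 0.193, 0.0], [0.0, 0.0, -1.0]]
wrist_force: [-1.1, -0.6, -0.0]
gripper_width: 0.802
gripper_force: 0.0
```

```bash
python3 go.py "[(559,-124,34,None)]"
```

```text
t 21.3 p [ 558.7 -123.   149.9] phi 168.9 tilt [-0.  0.] w 69.8 F [-1.1 -0.6 -0. ] j [  4.  21. -14.  -0. -55. -15.]
az -0.0 d 0.9 -0.5 115.9
```

Emit:
{"method": "play_rows", "body": {"steps": [{"ax": 0,"ay": 0,"az": 0,"dx": 0.8,"dy": -0.4,"dz": 30,"claw": 70},{"ax": 0,"ay": 0,"az": 0,"dx": 0,"dy": 0,"dz": 30,"claw": 70},{"ax": 0,"ay": 0,"az": 0,"dx": 0,"dy": 0,"dz": 26,"claw": 70},{"ax": 0,"ay": 0,"az": 0,"dx": 0,"dy": 0,"dz": 18,"claw": 70},{"ax": 0,"ay": 0,"az": 0,"dx": 0,"dy": 0,"dz": 12,"claw": 70},{"ax": 0,"ay": 0,"az": 0,"dx": 0,"dy": 0,"dz": 0,"claw": 70},{"ax": 0,"ay": 0,"az": 0,"dx": 0,"dy": 0,"dz": 0,"claw": 25},{"ax": 0,"ay": 0,"az": 0,"dx": 0,"dy": 0,"dz": 0,"claw": 25},{"ax": 0,"ay": 0,"az": 0,"dx": 0,"dy": 0,"dz": 0,"claw": 25},{"ax": 0,"ay": 0,"az": 0,"dx": 0,"dy": 0,"dz": 0,"claw": 25},{"ax": 0,"ay": 0,"az": 0,"dx": 0,"dy": 0,"dz": 0,"claw": 25},{"ax": 0,"ay": 0,"az": 0,"dx": 0,"dy": 0,"dz": 0,"claw": 25},{"ax": 0,"ay": 0,"az": 0,"dx": 0,"dy": 0,"dz": -15,"claw": 25},{"ax": 0,"ay": 0,"az": 0,"dx": 0,"dy": 0,"dz": -35,"claw": 25},{"ax": 0,"ay": 0,"az": 0,"dx": 0,"dy": 0,"dz": -35,"claw": 25},{"ax": 0,"ay": 0,"az": 0,"dx": 0,"dy": 0,"dz": -31,"claw": 25},{"ax": 0,"ay": 0,"az": -7.2,"dx": 0,"dy": 0,"dz": 0,"claw": 25},{"ax": 0,"ay": 0,"az": -7.2,"dx": 0,"dy": 0,"dz": 0,"claw": 25},{"ax": 0,"ay": 0,"az": -7.2,"dx": 0,"dy": 0,"dz": 0,"claw": 25},{"ax": 0,"ay": 0,"az": 0,"dx": 0,"dy": 0,"dz": 0,"claw": 25}]}}

```text
time_s: 23.3
tcp_pos: [0.5583, -0.1245, 0.1491]
ee_rot: [[0.179, -0.984, -0.001], [-0.984, -0.179, 0.0], [-0.0, 0.001, -1.0]]
wrist_force: [0.1, 0.5, -1.4]
gripper_width: 0.506
gripper_force: 30.0
```

```bash
python3 go.py "[(510,352.9,150,None)]"
```

```text
t 23.3 p [ 558.3 -124.5  149.1] phi -169.7 tilt [-0.06  0.02] w 44.0 F [ 0.1  0.5 -1.4] j [  4.  21. -14.  -0. -55.   7.]
az -0.0 d -478.3 -38.1 -0.9
```

Emit:
{"method": "play_rows", "body": {"steps": [{"ax": 0,"ay": 0,"az": 0,"dx": -18,"dy": -1.4,"dz": 0,"claw": 25},{"ax": 0,"ay": 0,"az": 0,"dx": -37,"dy": -3,"dz": 0,"claw": 25},{"ax": 0,"ay": 0,"az": 0,"dx": -37,"dy": -3,"dz": 0,"claw": 25},{"ax": 0,"ay": 0,"az": 0,"dx": -37,"dy": -3,"dz": 0,"claw": 25},{"ax": 0,"ay": 0,"az": 0,"dx": -37,"dy": -3,"dz": 0,"claw": 25},{"ax": 0,"ay": 0,"az": 0,"dx": -37,"dy": -3,"dz": 0,"claw": 25},{"ax": 0,"ay": 0,"az": 0,"dx": -37,"dy": -3,"dz": 0,"claw": 25},{"ax": 0,"ay": 0,"az": 0,"dx": -37,"dy": -3,"dz": 0,"claw": 25},{"ax": 0,"ay": 0,"az": 0,"dx": -37,"dy": -3,"dz": 0,"claw": 25},{"ax": 0,"ay": 0,"az": 0,"dx": -37,"dy": -3,"dz": 0,"claw": 25},{"ax": 0,"ay": 0,"az": 0,"dx": -37,"dy": -3,"dz": 0,"claw": 25},{"ax": 0,"ay": 0,"az": 0,"dx": -37,"dy": -3,"dz": 0,"claw": 25},{"ax": 0,"ay": 0,"az": 0,"dx": -37,"dy": -3,"dz": 0,"claw": 25},{"ax": 0,"ay": 0,"az": 0,"dx": -16.3,"dy": -0.7,"dz": 0,"claw": 25},{"ax": 0,"ay": 0,"az": 0,"dx": 0,"dy": 0,"dz": 0,"claw": 25},{"ax": 0,"ay": 0,"az": 0,"dx": 0,"dy": 0,"dz": 0,"claw": 25}]}}

```text
time_s: 24.9
tcp_pos: [0.5098, 0.3521, 0.1489]
ee_rot: [[0.179, -0.984, -0.001], [-0.984, -0.179, -0.001], [0.001, 0.002, -1.0]]
wrist_force: [0.0, -0.2, -1.1]
gripper_width: 0.499
gripper_force: 30.0
```

```bash
python3 go.py "[(510,352.9,39,None)]"
```

```text
t 24.9 p [509.8 352.1 148.9] phi -169.7 tilt [-0.08 -0.07] w 43.4 F [ 0.  -0.2 -1.1] j [ 50.  26.  -7.  -0. -57. -39.]
az -0.0 d -0.7 -0.3 109.9
```

Emit:
{"method": "play_rows", "body": {"steps": [{"ax": 0,"ay": 0,"az": 0,"dx": -0.7,"dy": -0.3,"dz": 25,"claw": 25},{"ax": 0,"ay": 0,"az": 0,"dx": 0,"dy": 0,"dz": 30,"claw": 25},{"ax": 0,"ay": 0,"az": 0,"dx": 0,"dy": 0,"dz": 25,"claw": 25},{"ax": 0,"ay": 0,"az": 0,"dx": 0,"dy": 0,"dz": 15,"claw": 25},{"ax": 0,"ay": 0,"az": 0,"dx": 0,"dy": 0,"dz": 8,"claw": 25},{"ax": 0,"ay": 0,"az": 0,"dx": 0,"dy": 0,"dz": 4,"claw": 25},{"ax": 0,"ay": 0,"az": 0,"dx": 0,"dy": 0,"dz": 2,"claw": 25},{"ax": 0,"ay": 0,"az": 0,"dx": 0,"dy": 0,"dz": 1,"claw": 25},{"ax": 0,"ay": 0,"az": 0,"dx": 0,"dy": 0,"dz": 1,"claw": 25},{"ax": 0,"ay": 0,"az": 0,"dx": 0,"dy": 0,"dz": 0,"claw": 25},{"ax": 0,"ay": 0,"az": 0,"dx": 0,"dy": 0,"dz": 0,"claw": 25}]}}

```text
time_s: 26.0
tcp_pos: [0.5109, 0.3539, 0.0393]
ee_rot: [[0.18, -0.984, 0.001], [-0.984, -0.18, 0.001], [-0.001, -0.001, -1.0]]
wrist_force: [1.2, 0.0, -0.3]
gripper_width: 0.498
gripper_force: 30.0
```

Just touching. I'll lower 0.3 mm more, release, and go to the yellow jar.

Emit:
{"method": "play_rows", "body": {"steps": [{"ax": 0,"ay": 0,"az": 0,"dx": 0,"dy": 0,"dz": 0.3,"claw": 25},{"ax": 0,"ay": 0,"az": 0,"dx": 0,"dy": 0,"dz": 0,"claw": 50},{"ax": 0,"ay": 0,"az": 0,"dx": 0,"dy": 0,"dz": 0,"claw": 58},{"ax": 0,"ay": 0,"az": 0,"dx": 0,"dy": 0,"dz": 0,"claw": 58},{"ax": 0,"ay": 0,"az": 0,"dx": 0,"dy": 0,"dz": -10,"claw": 58},{"ax": 0,"ay": 0,"az": 0,"dx": 0,"dy": 0,"dz": -30,"claw": 58},{"ax": 0,"ay": 0,"az": 0,"dx": 0,"dy": 0,"dz": -40,"claw": 60},{"ax": 0,"ay": 0,"az": 0,"dx": 0,"dy": 0,"dz": -31.3,"claw": 70}]}}

```text
time_s: 26.8
tcp_pos: [0.511, 0.3538, 0.1523]
ee_rot: [[0.18, -0.984, 0.002], [-0.984, -0.18, 0.001], [-0.001, -0.002, -1.0]]
wrist_force: [-0.0, -0.3, 0.9]
gripper_width: 0.722
gripper_force: 0.0
```

```bash
python3 go.py "[(695,2.5,150,None)]"
```

```text
t 26.8 p [511.  353.8 152.3] phi -169.6 tilt [0.1  0.06] w 62.8 F [-0.  -0.3  0.9] j [ 50.  26.  -7.   0. -58. -39.]
az -0.0 d 378.7 -117.7 2.3
```

Emit:
{"method": "play_rows", "body": {"steps": [{"ax": 0,"ay": 0,"az": 0,"dx": 37.9,"dy": -11.8,"dz": 0,"claw": 70},{"ax": 0,"ay": 0,"az": 0,"dx": 37.9,"dy": -11.8,"dz": 0,"claw": 70},{"ax": 0,"ay": 0,"az": 0,"dx": 37.9,"dy": -11.8,"dz": 0,"claw": 70},{"ax": 0,"ay": 0,"az": 0,"dx": 37.9,"dy": -11.8,"dz": 0,"claw": 70},{"ax": 0,"ay": 0,"az": 0,"dx": 37.9,"dy": -11.8,"dz": 0,"claw": 70},{"ax": 0,"ay": 0,"az": 0,"dx": 37.9,"dy": -11.8,"dz": 0,"claw": 70},{"ax": 0,"ay": 0,"az": 0,"dx": 37.9,"dy": -11.8,"dz": 0,"claw": 70},{"ax": 0,"ay": 0,"az": 0,"dx": 37.9,"dy": -11.8,"dz": 0,"claw": 70},{"ax": 0,"ay": 0,"az": 0,"dx": 37.9,"dy": -11.8,"dz": 0,"claw": 70},{"ax": 0,"ay": 0,"az": 0,"dx": 37.9,"dy": -11.8,"dz": 0,"claw": 70},{"ax": 0,"ay": 0,"az": 0,"dx": 0,"dy": 0,"dz": 0,"claw": 70},{"ax": 0,"ay": 0,"az": 0,"dx": 0,"dy": 0,"dz": 0,"claw": 70}]}}

```text
time_s: 28.0
tcp_pos: [0.6947, 0.0009, 0.1496]
ee_rot: [[0.178, -0.984, -0.0], [-0.984, -0.178, 0.0], [-0.0, 0.0, -1.0]]
wrist_force: [-0.2, 0.7, -0.0]
gripper_width: 0.807
gripper_force: 0.0
```

```bash
python3 go.py "[(695,2.5,34,None)]"
```

```text
t 28.0 p [694.7   0.9 149.6] phi -169.8 tilt [-0.01  0.01] w 70.2 F [-0.2  0.7 -0. ] j [ 13.  32.   5.  -0. -62.  -3.]
az -0.0 d -1.5 -0.6 115.6
```

Emit:
{"method": "play_rows", "body": {"steps": [{"ax": 0,"ay": 0,"az": 0,"dx": -1.3,"dy": -0.4,"dz": 30,"claw": 70},{"ax": 0,"ay": 0,"az": 0,"dx": 0,"dy": 0,"dz": 30,"claw": 70},{"ax": 0,"ay": 0,"az": 0,"dx": 0,"dy": 0,"dz": 26,"claw": 70},{"ax": 0,"ay": 0,"az": 0,"dx": 0,"dy": 0,"dz": 18,"claw": 70},{"ax": 0,"ay": 0,"az": 0,"dx": 0,"dy": 0,"dz": 12,"claw": 70},{"ax": 0,"ay": 0,"az": 0,"dx": 0,"dy": 0,"dz": 0,"claw": 70},{"ax": 0,"ay": 0,"az": 0,"dx": 0,"dy": 0,"dz": 0,"claw": 25},{"ax": 0,"ay": 0,"az": 0,"dx": 0,"dy": 0,"dz": 0,"claw": 25},{"ax": 0,"ay": 0,"az": 0,"dx": 0,"dy": 0,"dz": 0,"claw": 25},{"ax": 0,"ay": 0,"az": 0,"dx": 0,"dy": 0,"dz": 0,"claw": 25},{"ax": 0,"ay": 0,"az": 0,"dx": 0,"dy": 0,"dz": 0,"claw": 25},{"ax": 0,"ay": 0,"az": 0,"dx": 0,"dy": 0,"dz": 0,"claw": 25},{"ax": 0,"ay": 0,"az": 0,"dx": 0,"dy": 0,"dz": -15,"claw": 25},{"ax": 0,"ay": 0,"az": 0,"dx": 0,"dy": 0,"dz": -35,"claw": 25},{"ax": 0,"ay": 0,"az": 0,"dx": 0,"dy": 0,"dz": -35,"claw": 25},{"ax": 0,"ay": 0,"az": 0,"dx": 0,"dy": 0,"dz": -31,"claw": 25},{"ax": 0,"ay": 0,"az": 0,"dx": 0,"dy": 0,"dz": 0,"claw": 25}]}}

```text
time_s: 29.7
tcp_pos: [0.6981, 0.0034, 0.1565]
ee_rot: [[0.181, -0.983, 0.012], [-0.984, -0.181, 0.001], [0.001, -0.012, -1.0]]
wrist_force: [0.1, 0.9, -1.4]
gripper_width: 0.495
gripper_force: 30.0
```

```bash
python3 go.py "[(522.6,284.1,150,None)]"; python3 - <<'E'
from m import *
c=capture("top");P=cloud(c);P[...,2]-=.0015
for lo,hi in((.052,.075),(.028,.045),(.008,.025)): print(lo); blobs(P,lo,hi)
cv2.imwrite("pics/t2.png",c["frame"])
E
```

```text
t 29.7 p [698.1   3.4 156.5] phi -169.6 tilt [0.69 0.06] w 43.1 F [ 0.1  0.9 -1.4] j [ 14.  32.   5.   0. -62.  -3.]
az -0.0 d -307.8 121.9 6.5
0.052
px(499,80) rect c=(769.2,-439.7) size=(78.8,24.0) ang=57.7 mean=(768.6,-433.7) ztop98=74.1 zmed=62.7
px(64,80) rect c=(771.5,454.0) size=(23.1,75.4) ang=28.6 mean=(771.0,447.4) ztop98=74.3 zmed=64.1
px(230,122) rect c=(684.5,113.9) size=(41.9,42.0) ang=65.6 mean=(683.7,114.0) ztop98=63.0 zmed=59.6
px(107,209) rect c=(510.5,353.2) size=(41.8,42.8) ang=2.1 mean=(510.1,351.9) ztop98=68.8 zmed=64.7
px(420,222) rect c=(478.6,-259.3) size=(43.1,41.7) ang=54.3 mean=(478.1,-258.1) ztop98=67.9 zmed=64.3
px(454,229) rect c=(465.1,-326.4) size=(30.2,31.6) ang=75.7 mean=(464.3,-324.4) ztop98=70.5 zmed=64.7
px(351,236) rect c=(453.1,-123.7) size=(42.1,42.3) ang=31.9 mean=(452.5,-124.1) ztop98=63.3 zmed=59.5
0.028
px(494,84) rect c=(768.7,-440.2) size=(77.6,23.2) ang=58.0 mean=(768.9,-433.8) ztop98=44.6 zmed=37.1
px(69,85) rect c=(771.9,455.8) size=(23.6,75.5) ang=27.6 mean=(771.2,448.1) ztop98=44.3 zmed=36.6
px(439,192) rect c=(542.1,-309.3) size=(1
[... 568 characters left out ...]
33,213) rect c=(506.6,-302.2) size=(146.7,152.9) ang=78.7 mean=(502.5,-302.0) ztop98=17.2 zmed=13.1
px(419,196) rect c=(534.0,-276.5) size=(78.4,33.7) ang=48.8 mean=(537.4,-273.2) ztop98=24.9 zmed=16.5
px(111,196) rect c=(542.9,362.3) size=(13.9,72.1) ang=18.4 mean=(542.3,362.6) ztop98=17.5 zmed=13.3
px(109,228) rect c=(476.4,361.4) size=(69.0,30.7) ang=71.1 mean=(477.8,364.7) ztop98=17.2 zmed=13.1
px(244,243) rect c=(444.2,88.4) size=(52.4,16.9) ang=11.1 mean=(443.7,88.4) ztop98=22.4 zmed=15.6
px(528,257) rect c=(411.5,-490.2) size=(75.8,19.6) ang=0.0 mean=(409.2,-491.2) ztop98=20.3 zmed=16.1
px(332,289) rect c=(348.9,-89.1) size=(29.3,79.3) ang=45.4 mean=(349.3,-88.3) ztop98=24.9 zmed=23.3
```

View pics/t2.png

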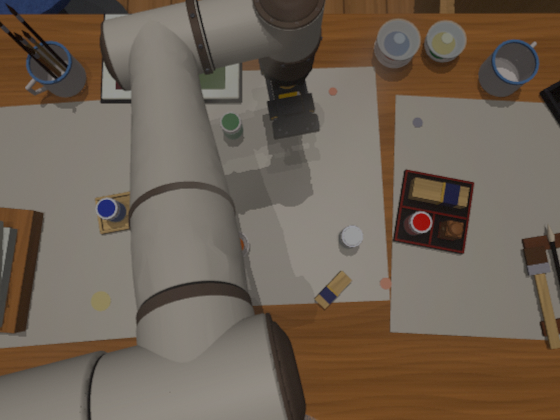

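The ink box (439,192), red jar (420,222), seal (454,229) and blue jar (108,210) all sit in their compartments and measure within 3 mm of target. The yellow jar is in the gripper. The last pose reading was taken while the arm was still settling, so I'll re-read before moving.

```bash
python3 go.py "[(522.6,284.1,150,None)]"
```

```text
t 29.8 p [696.3   3.4 153.3] phi -169.6 tilt [0.38 0.07] w 43.3 F [ 0.   0.6 -1.3] j [ 14.  32.   5.   0. -62.  -3.]
az -0.0 d -307.3 120.4 3.3
```

Emit:
{"method": "play_rows", "body": {"steps": [{"ax": 0,"ay": 0,"az": 0,"dx": -15,"dy": 5.9,"dz": 0,"claw": 25},{"ax": 0,"ay": 0,"az": 0,"dx": -36.5,"dy": 14.3,"dz": 0,"claw": 25},{"ax": 0,"ay": 0,"az": 0,"dx": -36.5,"dy": 14.3,"dz": 0,"claw": 25},{"ax": 0,"ay": 0,"az": 0,"dx": -36.5,"dy": 14.3,"dz": 0,"claw": 25},{"ax": 0,"ay": 0,"az": 0,"dx": -36.5,"dy": 14.3,"dz": 0,"claw": 25},{"ax": 0,"ay": 0,"az": 0,"dx": -36.5,"dy": 14.3,"dz": 0,"claw": 25},{"ax": 0,"ay": 0,"az": 0,"dx": -36.5,"dy": 14.3,"dz": 0,"claw": 25},{"ax": 0,"ay": 0,"az": 0,"dx": -36.5,"dy": 14.3,"dz": 0,"claw": 25},{"ax": 0,"ay": 0,"az": 0,"dx": -36.5,"dy": 14.3,"dz": 0,"claw": 25},{"ax": 0,"ay": 0,"az": 0,"dx": 0,"dy": 0,"dz": 0,"claw": 25},{"ax": 0,"ay": 0,"az": 0,"dx": 0,"dy": 0,"dz": 0,"claw": 25},{"ax": 0,"ay": 0,"az": 0,"dx": 0,"dy": 0,"dz": 0,"claw": 25}]}}

```text
time_s: 30.95
tcp_pos: [0.5209, 0.2829, 0.1486]
ee_rot: [[0.179, -0.984, -0.002], [-0.984, -0.179, -0.001], [0.001, 0.002, -1.0]]
wrist_force: [-0.5, 0.2, -1.2]
gripper_width: 0.498
gripper_force: 30.0
```

```bash
python3 go.py "[(522.6,284.1,39,None)]"
```

```text
t 30.9 p [520.9 282.9 148.6] phi -169.7 tilt [-0.09 -0.08] w 43.3 F [-0.5  0.2 -1.2] j [ 44.  23. -11.  -0. -56. -34.]
az -0.0 d -0.9 -1.9 109.6
```

Emit:
{"method": "play_rows", "body": {"steps": [{"ax": 0,"ay": 0,"az": 0,"dx": -0.2,"dy": -1,"dz": 25,"claw": 25},{"ax": 0,"ay": 0,"az": 0,"dx": 0,"dy": 0,"dz": 30,"claw": 25},{"ax": 0,"ay": 0,"az": 0,"dx": 0,"dy": 0,"dz": 25,"claw": 25},{"ax": 0,"ay": 0,"az": 0,"dx": 0,"dy": 0,"dz": 15,"claw": 25},{"ax": 0,"ay": 0,"az": 0,"dx": 0,"dy": 0,"dz": 8,"claw": 25},{"ax": 0,"ay": 0,"az": 0,"dx": 0,"dy": 0,"dz": 4,"claw": 25},{"ax": 0,"ay": 0,"az": 0,"dx": 0,"dy": 0,"dz": 2,"claw": 25},{"ax": 0,"ay": 0,"az": 0,"dx": 0,"dy": 0,"dz": 1,"claw": 25},{"ax": 0,"ay": 0,"az": 0,"dx": 0,"dy": 0,"dz": 1,"claw": 25},{"ax": 0,"ay": 0,"az": 0,"dx": 0,"dy": 0,"dz": 0,"claw": 25},{"ax": 0,"ay": 0,"az": 0,"dx": 0,"dy": 0,"dz": 0,"claw": 25}]}}

```text
time_s: 32.05
tcp_pos: [0.5227, 0.2843, 0.0394]
ee_rot: [[0.18, -0.984, 0.001], [-0.984, -0.18, 0.001], [-0.001, -0.001, -1.0]]
wrist_force: [0.0, -1.0, 1.2]
gripper_width: 0.501
gripper_force: 30.0
```

Contact. I'll release, lift, and back the arm away so the cameras can see.

Emit:
{"method": "play_rows", "body": {"steps": [{"ax": 0,"ay": 0,"az": 0,"dx": 0,"dy": 0,"dz": 0.1,"claw": 25},{"ax": 0,"ay": 0,"az": 0,"dx": 0,"dy": 0,"dz": 0,"claw": 50},{"ax": 0,"ay": 0,"az": 0,"dx": 0,"dy": 0,"dz": 0,"claw": 58},{"ax": 0,"ay": 0,"az": 0,"dx": 0,"dy": 0,"dz": 0,"claw": 58},{"ax": 0,"ay": 0,"az": 0,"dx": 0,"dy": 0,"dz": -10,"claw": 58},{"ax": 0,"ay": 0,"az": 0,"dx": 0,"dy": 0,"dz": -30,"claw": 58},{"ax": 0,"ay": 0,"az": 0,"dx": 0,"dy": 0,"dz": -40,"claw": 58},{"ax": 0,"ay": 0,"az": 0,"dx": 0,"dy": 0,"dz": -40,"claw": 58},{"ax": 0,"ay": 0,"az": 0,"dx": 40,"dy": 0,"dz": -10,"claw": 58},{"ax": 0,"ay": 0,"az": 0,"dx": 40,"dy": 0,"dz": 0,"claw": 58},{"ax": 0,"ay": 0,"az": 0,"dx": 40,"dy": 0,"dz": 0,"claw": 58},{"ax": 0,"ay": 0,"az": 0,"dx": 40,"dy": 0,"dz": 0,"claw": 58},{"ax": 0,"ay": 0,"az": 0,"dx": 40,"dy": 0,"dz": 0,"claw": 58},{"ax": 0,"ay": 0,"az": 0,"dx": 40,"dy": 0,"dz": 0,"claw": 58},{"ax": 0,"ay": 0,"az": 0,"dx": 40,"dy": 0,"dz": 0,"claw": 58},{"ax": 0,"ay": 0,"az": 0,"dx": 40,"dy": 0,"dz": 0,"claw": 58},{"ax": 0,"ay": 0,"az": 0,"dx": 0,"dy": 0,"dz": 0,"claw": 58},{"ax": 0,"ay": 0,"az": 0,"dx": 0,"dy": 0,"dz": 0,"claw": 58}]}}

```text
time_s: 33.85
tcp_pos: [0.5798, -0.0318, 0.1689]
ee_rot: [[0.178, -0.984, 0.0], [-0.984, -0.178, 0.0], [-0.0, -0.0, -1.0]]
wrist_force: [1.0, 0.4, -0.2]
gripper_width: 0.662
gripper_force: 0.0
```

```bash
python3 - <<'E'
from m import *
for n,o in(("top",.0015),("side",.0003)):
    c=capture(n);P=cloud(c);P[...,2]-=o;print(n)
    for lo,hi in((.052,.075),(.030,.045),(.008,.025)): print(lo); blobs(P,lo,hi)
    cv2.imwrite(f"pics/{n}3.png",c["frame"])
E
```

```text
top
0.052
px(499,80) rect c=(768.9,-439.8) size=(77.6,23.2) ang=57.3 mean=(768.5,-433.7) ztop98=73.5 zmed=62.6
px(63,81) rect c=(771.1,453.9) size=(24.1,74.0) ang=29.8 mean=(770.6,448.2) ztop98=74.3 zmed=63.8
px(143,202) rect c=(523.0,283.5) size=(39.8,43.4) ang=83.8 mean=(522.3,282.2) ztop98=68.3 zmed=64.7
px(107,209) rect c=(510.9,353.0) size=(42.1,42.9) ang=82.2 mean=(510.2,351.7) ztop98=68.0 zmed=64.6
px(420,222) rect c=(478.6,-259.3) size=(42.0,43.2) ang=61.3 mean=(478.2,-258.4) ztop98=67.7 zmed=64.2
px(454,229) rect c=(465.1,-327.2) size=(31.7,31.7) ang=78.5 mean=(464.3,-324.5) ztop98=70.1 zmed=64.9
px(351,236) rect c=(452.4,-124.1) size=(42.7,41.2) ang=87.7 mean=(452.6,-124.1) ztop98=63.1 zmed=59.5
0.03
px(494,84) rect c=(769.4,-438.8) size=(78.4,22.5) ang=55.8 mean=(768.5,-434.1) ztop98=44.5 zmed=37.6
px(68,86) rect c=(771.8,452.7) size=(21.0,71.6) ang=32.6 mean=(770.0,449.0) ztop98=44.6 zmed=37.5
px(440,192) rect c=(542.4,-309.2) size=(113.2,41.7) ang=78.8 mean=(541.9,-308.3) ztop98=42.0 zmed=38.5
0.008
px(490,88) rect c=(769.0,-440.0) size=(77.7,23.6) ang=57.5 mean=(768.5,-
[... 2975 characters left out ...]

px(113,269) rect c=(772.9,246.7) size=(54.1,297.5) ang=0.0 mean=(773.2,261.3) ztop98=19.5 zmed=16.5
px(196,230) rect c=(679.5,123.7) size=(43.9,23.5) ang=39.3 mean=(676.4,127.8) ztop98=24.3 zmed=16.3
px(310,263) rect c=(440.7,111.4) size=(61.6,61.7) ang=66.4 mean=(442.4,106.6) ztop98=21.4 zmed=11.7
px(223,357) rect c=(517.2,318.4) size=(76.9,147.9) ang=10.4 mean=(510.5,330.9) ztop98=15.7 zmed=13.0
px(231,336) rect c=(515.8,294.6) size=(40.5,15.7) ang=37.2 mean=(513.2,296.7) ztop98=24.4 zmed=15.8
px(42,373) rect c=(767.8,464.1) size=(20.6,69.9) ang=11.6 mean=(763.2,470.1) ztop98=24.4 zmed=16.9
px(219,378) rect c=(501.3,364.5) size=(40.9,14.8) ang=46.3 mean=(499.8,366.6) ztop98=24.4 zmed=16.3
```

View pics/side3.png

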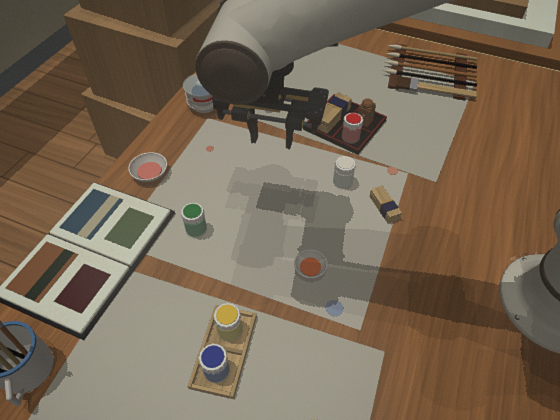

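View pics/top3.png

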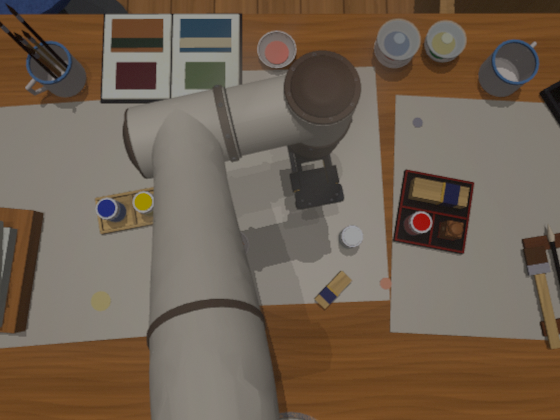

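The pictures show all five things in their compartments: blue jar (213,358), yellow (227,316), red (353,120) and seal (367,105) in the side view, and the ink box at (440,192) in the top view. Their tops read 5 mm higher than on the table. The green jar, white jar and dish measure within 3 mm of their starts, and the gripper is clear.

```bash
python3 -c "
from station import *
print(finish_job())"
```

```text
the job is handed in; nothing more can be done
None
```

Both kits are made up and the job is handed in at about 34 s of the 109 s allowed: all five pieces measured in their compartments, and the green jar, white jar and dish had not moved; the system did not report its verdict.

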